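# Set out the lantern painter's board

## Task

Set out the painter's board for the next lantern: stand the wide tin in the middle of the round cork mat and the open dish in the middle of the square tile, stand the ball-stoppered bottle from the crowded rack on the bare board midway between them, and stand the small tin centred on top of the wide one. Everything must end upright, and the two flat-capped round bottles must stay standing in their places in the rack.

Things in the scene. Friction and masses are not known exactly. Their poses are not given: they have to be found in the camera images.
- board_mid (a point): Centre of the top face of the fixed plywood board, 150 x 360 mm, 12 mm thick, lying on the bench. This point is 12 mm above the bench. The board's long side runs along its y axis. The cork mat and the tile are fixed on it, 115 mm from this point along +y and -y, one at each end (which is at which end varies).
- mat_top (a point): Centre of the top face of the round cork mat, 90 mm across, 4 mm thick, fixed on one end of the board; this point is 16 mm above the bench.
- tile_top (a point): Centre of the top face of the square white glazed tile, 90 x 90 mm, 6 mm thick, fixed on the other end of the board; this point is 18 mm above the bench.
- rack_mid (a point): Rim centre (30 mm above the bench) of the fixed wooden rack, 48 mm (its x) by 216 mm (its y): five 36 mm square cells in a row along its y, 42 mm apart, floor 6 mm. End cells hold fixed square bottles with square caps, tops 73 mm above the bench; the three middle ones the round bottles, in any order. Bottles stand 12 mm apart along the row: fingers fit only across the row, along the rack's x.
- vial_center (a point): Centre (half-way up, 49.5 mm above its foot) of the loose round amber glass bottle with the narrow neck and the 18 mm white ball stopper. 30 mm diameter for the lowest 70 mm, then a 12 mm thick neck, 99 mm high in all, about 70 g. Starts upright in one of the rack's three middle cells, its foot 6 mm above the bench. z is its upright axis.
- flat_a_center (a point): Centre (half-way up) of a loose round amber bottle with a flat white 29 mm wide cap, 30 mm diameter, 74 mm high, in the rack; to stay where it is. z is its upright axis.
- flat_b_center (a point): Centre (half-way up) of the second flat-capped bottle, the same in shape and size, in the rack; to stay where it is. z is its upright axis.
- wide_tin_center (a point): Centre (half-way up) of the loose wide steel tin, closed and with a flat top, 62 mm diameter, 50 mm high, about 220 g, upright on the bench. z is its upright axis.
- small_tin_center (a point): Centre (half-way up) of the loose small steel tin, closed and with a flat top, 44 mm diameter, 40 mm high, about 100 g, upright on the bench. z is its upright axis.
- dish_center (a point): Centre (half-way up) of the loose open white dish, 60 mm diameter at the rim and 56 mm at the foot, 26 mm high, wall 4 mm, about 90 g, upright on the bench. It can be held across its outside. z is its upright axis.
Things that resemble listed ones, but are neither listed nor needed, are in the scene too. There is more than one size of the part that bears dish_center; the job needs the middle-sized.

How it is judged (in metres and radians):
At the end, for the whole second after the job is handed in: Wide tin on mat and dish on tile within 12 mm of centre, bottle on board within 15 mm of midway, small tin on wide tin within 10 mm; heights within 5 mm, upright within 0.12 rad, at rest. Flat-capped bottles within 12 mm of their start, upright within 0.25 rad (horizontal distance between wide_tin_center and mat_top below 0.012 m and height (world z) of wide_tin_center between 0.036 and 0.046 m and angle between each of wide_tin_center, dish_center, vial_center, small_tin_center's own z axis and vertical below 0.12 rad and linear speed of each of wide_tin, dish, vial, small_tin below 0.02 m/s and horizontal distance between dish_center and tile_top below 0.012 m and height (world z) of dish_center between 0.026 and 0.036 m and horizontal distance between vial_center and board_mid below 0.015 m and height (world z) of vial_center between 0.0565 and 0.0665 m and horizontal distance between small_tin_center and wide_tin_center below 0.01 m and height (world z) of small_tin_center between 0.081 and 0.091 m and distance of each of flat_a_center, flat_b_center from where it was at the start of the episode below 0.012 m and angle between each of flat_a_center, flat_b_center's own z axis and vertical below 0.25 rad); the robot touches nothing.
It fails at once if a flat-capped bottle is pulled out of its cell or knocked over (distance of any of flat_a_center, flat_b_center from where it was at the start of the episode above 0.02 m or angle between any of flat_a_center, flat_b_center's own z axis and vertical above 0.4 rad).
It also fails if it takes over 112 s, if anything falls off the work surface, if the arm or the gripper's body presses on something with over 40 N, if the wrist force passes 120 N, or if a joint passes its speed limit or range.

## Robot

A 6-joint arm with a two-finger parallel gripper is mounted at the origin on the work surface. World frame = base frame: x ahead of the robot, y to its left, z up, the work surface at z = 0. Lengths are in m, angles in degrees, forces in N, time in s.
With the tool pointing down it reaches from about 0.35 to 0.875 m from the base axis. Payload 4.2 kg.
Tool frame: the origin (TCP) lies midway between the tips of the shut fingers; the grasp point (between the pads) lies 19 mm behind it; z points along the fingers, y is the line along which they close (so a half turn about z gives the same grasp; the last joint's range is limited). The gripper opens to 87 mm and grips with 3 to 60 N. Pads are 19 mm wide; open, the fingers measure 117 mm over their backs; the gripper's body (75 mm by 190 mm) begins 51 mm behind the grasp point.
Start: joints at [-49.756, 22.042, 0.453, 0, -68.411, -14.817], TCP at [0.268, -0.564, 0.223] pointing down, gripper open.
Joint ranges: [-179.83, 179.83], [-69.29, 118.12], [-61.27, 80.66], [-181.25, 117.63], [-171.15, -9.14], [-177.46, 177.46]. Speed limits (degrees/s): [159.86, 159.86, 180, 180, 180, 180].

## Interface

Orientations are given as a 3x3 rotation matrix whose columns are the frame's x, y, z axes.
In Python, from station import r, cams gives the robot as it stands.
- The arm moves only by the tool play_rows, never from a script. Its argument "commands" is text: rows parted by semicolons, each of 6 numbers parted by spaces: the shift along the world's x, y, z normalised to -1 to 1, where 1 is 30 mm, then the turn, a rotation vector about the world's x, y, z normalised to -1 to 1, where 1 is 0.15 rad. A call has 1 to 20 rows; each row shifts and turns the commanded pose from where the row before left it; what a row does not reach is not made up. A row lasts 1/10 s, in which the tool goes at most 50 mm and 8.59 degrees, less where a joint would pass 70% of its speed; a pose out of reach is approached as far as the arm can. A call with a number of a shift or a turn outside -1 to 1 is refused whole. A call with a gripper value outside its range is refused whole. "grip" is the finger opening in mm, from 0 to 87, set as the call begins (left out, the last holds). The fingers move at their own pace and stop on an object; the grip force is fixed at half the most. Time passes only in rows, so rows that do not move let the fingers close. It gives the time, the measured TCP pose, the force, the opening and the grip force at its end, in the units of the state.
- r.sense(): the state, without advancing time (a new reading comes with each control period).
- cams.capture(name): name is "scene" or "top" or "wrist"; returns (picture, depth): 400x640x3 uint8, blue, green, red; 400x640 float32, m along the optical axis (not along the pixel's ray), 0 where there is no reading.
- cams.camera_info(name): a dict with "mtx" (3x3 intrinsics, pixels), "R" (3x3) and "t" (3): a world point X has camera coordinates R X + t. Camera axes: x right, y down, z forward; pixel columns grow to the right and rows downward; lengths in m; the calibration is good to about 2 mm. A picture is of the moment at which its call begins: read the wrist's pose just before it. camera_info takes no time and is no camera call; for the wrist camera it gives the pose at the moment of the call.
- r.finish_job(): hands the job in; it is judged then, once.
The state is a dict: "time_s": time; "joints": joint angles; "joint_velocities": joint speeds; "effort": joint torques, N m; "tcp_pos": TCP position; "ee_rot": TCP orientation; "wrist_force": force on the tool from outside, world axes, zero at the start; "moment": the same for the moment, N m; "gripper_width": opening from 0.0 (shut) to 1.0 (fully open); "gripper_force": force on a finger pad.
Only numpy, scipy, OpenCV 4.12 (cv2) and the standard library are available. Lean on these libraries where they do the work, as an engineer would, in place of code of your own. Each camera call takes 0.05 s, during which the arm holds its last target. There are 200 camera calls.

## Working session

There is one attempt and no reset: what is moved stays moved. The work goes in short steps, Python scripts to look and compute and a tool call to move; the robot and the scene stay as the last step left them, time stands still between calls to the robot, and variables do not carry over. Pictures are saved under pics/ and viewed, at most 14 in all, crops included, and the job is handed in when it is done.

Besides the shell and the picture viewer there is one more tool, called after "Request:" as name(argument=value, ...) on one line, values as JSON. play_rows: Moves the arm, as the interface text tells. Scaled input: -1 to 1 covers 30 mm each way for a shift and 0.15 rad each way for a turn. Its arguments: {"type":"object","properties":{"commands":{"type":"string"},"grip":{"type":"number"}},"required":["commands"]}

```bash
mkdir -p pics
cat > h.py <<'E'
import numpy as np, cv2
from station import r, cams
def cloud(name):
    i=cams.camera_info(name); p,d=cams.capture(name)
    K,R,t=map(np.array,(i["mtx"],i["R"],i["t"]))
    v,u=np.mgrid[:400,:640]
    c=np.stack([(u-K[0,2])/K[0,0]*d,(v-K[1,2])/K[1,1]*d,d],-1)
    return p,d,(c-t.ravel())@R
E
python3 - <<'E'
from h import *
s=r.sense();print(s['time_s'],s['tcp_pos'],s['ee_rot'])
for n in("top","scene"):
    p,d,X=cloud(n);cv2.imwrite(f"pics/{n}0.png",p);np.savez(f"{n}0.npz",p=p,X=X,d=d)
    print(n,(d>0).mean())
E
```

```text
0.0 [ 0.26812421 -0.5638988   0.2214238 ] [[-9.03215516e-01 -4.29186030e-01 -1.04068731e-03]
 [-4.29187282e-01  9.03213357e-01  1.97685765e-03]
 [ 9.15229959e-05  2.23217827e-03 -9.99997504e-01]]
top 0.99599609375
scene 0.99605078125
```

View pics/top0.png

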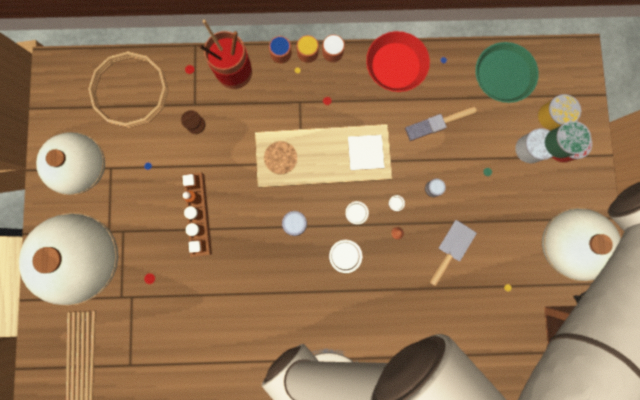

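View pics/scene0.png

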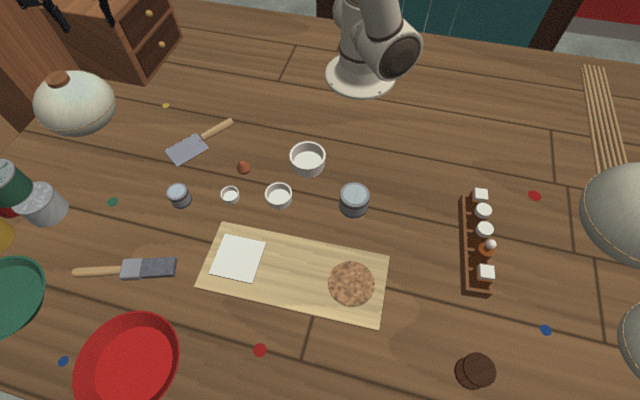

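Top view: the board spans (257–390, 125–185), with the mat at (281,157) and the tile at (366,153). The wide tin is at (294,222), the small tin at (436,187), and the middle dish at (356,212), between a large one (346,256) and a small one (397,203). In the rack the ball bottle is at about (187,196), second from the far end.

```bash
python3 - <<'E'
from h import *
for n,seeds in(("top",dict(wide=(294,222),mid=(356,212),big=(346,256),sm=(397,203),small=(436,187))),("scene",dict(wide=(354,196),mid=(279,194),big=(308,158),sm=(230,194),small=(178,192)))):
    D=np.load(n+"0.npz");X=D['X'];p=D['p']
    for k,(u,v) in seeds.items():
        c=X[v,u,:2]
        m=(np.linalg.norm(X[...,:2]-c,axis=-1)<.06)&(X[...,2]>.012)
        _,L,st,_=cv2.connectedComponentsWithStats(m.astype(np.uint8)); 
        l=L[v,u] or L[max(v-8,0):v+8,u-8:u+8].max()
        P=X[L==l]; zt=np.percentile(P[:,2],97); T=P[P[:,2]>zt-.006]
        (cx,cy),rad=cv2.minEnclosingCircle((T[:,:2]*1000).astype(np.float32))
        print(n,k,len(P),'zt %.4f'%zt,'circ',round(cx),round(cy),round(rad*2),'mean',T[:,:2].mean(0).round(4))
    hsv=cv2.cvtColor(p,cv2.COLOR_BGR2HSV)
    x0=X[...,:2]
    if n=="top":
        tile=(np.abs(X[...,2]-.018)<.01)&(hsv[...,1]<40)&(hsv[...,2]>200)
        roi=np.zeros_like(tile);roi[125:185,340:390]=1
        q=X[tile&roi];print('tile',cv2.minAreaRect((q[:,:2]*1000).astype(np.float32)),q.mean(0))
        roi[:]=0;roi[118:192,250:396]=1
        # board
        q=X[(X[...,2]>.007)&(X[...,2]<.025)&roi];print('board',cv2.minAreaRect((q[:,:2]*1000).astype(np.float32)),q.mean(0))
        roi[:]=0;roi[135:180,258:305]=1
        q=X[roi&(hsv[...,2]<200)&(hsv[...,1]>90)];(c,rr)=cv2.minEnclosingCircle((q[:,:2]*1000).astype(np.float32));print('mat',c,rr,q.mean(0),len(q))
        for nm,(u,v) in dict(sq1=(189,180),ball=(187,196),f1=(191,213),f2=(192,230),sq2=(195,246)).items():
            W=X[v-5:v+6,u-5:u+6].reshape(-1,3);W=W[W[:,2]>W[:,2].max()-.012];print(nm,W.mean(0).round(4),W[:,2].max(),len(W))
E
python3 - <<'E'
import cv2
p=cv2.imread('pics/top0.png');cv2.imwrite('pics/top0c.png',cv2.resize(p[120:270,170:450],None,fx=2.85,fy=2.85,interpolation=2))
E
```

```text
top wide 474 zt 0.0534 circ 433 78 61 mean [0.4328 0.0773]
top mid 127 zt 0.0285 circ 456 -86 59 mean [ 0.459  -0.0875]
top big 1 zt 0.0123 circ 326 -66 0 mean [ 0.3263 -0.0659]
top sm 52 zt 0.0208 circ 480 -193 40 mean [ 0.4783 -0.1951]
top small 265 zt 0.0427 circ 518 -295 45 mean [ 0.5166 -0.2949]
tile ((621.0609741210938, -119.31208801269531), (93.26826477050781, 92.66320037841797), 2.314028263092041) [ 0.6196412  -0.11776119  0.01725939]
board ((604.5003051757812, -2.8253021240234375), (171.8426971435547, 360.4732971191406), 1.8273378610610962) [ 0.61355768 -0.00184076  0.01296944]
mat (515.0446166992188, 80.99633026123047) 143.70266723632812 [0.60824386 0.10882378 0.02604249] 410
sq1 [0.5468 0.3386 0.0722] 0.0774347664384195 102
ball [0.5051 0.3355 0.1014] 0.10604337430649687 42
f1 [0.382  0.0267 1.0861] 1.0861345274604526 1
f2 [0.4213 0.3269 0.0797] 0.08437069737105507 107
sq2 [0.382  0.0267 1.0861] 1.0861345274604526 2
scene wide 817 zt 0.0521 circ 434 75 64 mean [0.4354 0.0758]
scene mid 277 zt 0.0276 circ 458 -88 61 mean [ 0.4582 -0.0889]
scene big 615 zt 0.0378 circ 346 -53 85 mean [ 0.3476 -0.0525]
scene sm 93 zt 0.0194 circ 481 -194 41 mean [ 0.4807 -0.195 ]
scene small 427 zt 0.0422 circ 519 -298 47 mean [ 0.5193 -0.2961]
```

View pics/top0c.png

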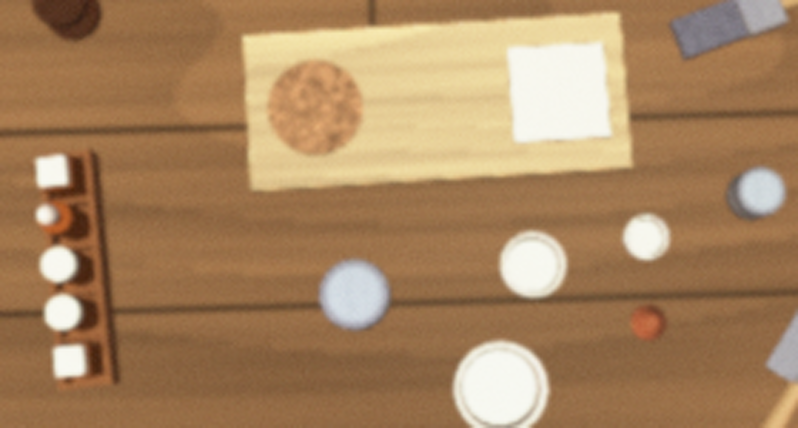

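The crop confirms the layout: the ball stopper at crop (47,215) is second from the top in the rack, and the middle dish is at (533,264). Moving above the dish.

Request:
play_rows(commands="0.37 0.93 0 0 0 -0.14;0.37 0.93 0 0 0 -0.14;0.37 0.93 0 0 0 -0.14;0.37 0.93 0 0 0 -0.14;0.37 0.93 0 0 0 -0.14;0.37 0.93 0 0 0 -0.14;0.37 0.93 0 0 0 -0.14;0.37 0.93 0 0 0 -0.14;0.37 0.93 0 0 0 -0.14;0.37 0.93 0 0 0 -0.14;0.37 0.93 0 0 0 -0.14;0.37 0.93 0 0 0 -0.14;0.37 0.93 0 0 0 -0.14;0.37 0.93 0 0 0 -0.14;0.37 0.93 0 0 0 -0.14;0.37 0.93 0 0 0 -0.14;0.37 0.93 0 0 0 -0.14;0 0 0 0 0 0;0 0 0 0 0 0", grip=87)

```text
time_s: 2.0
tcp_pos: [0.4568, -0.0897, 0.2222]
ee_rot: [[-0.996, -0.088, -0.001], [-0.088, 0.996, -0.0], [0.001, 0.0, -1.0]]
wrist_force: [-0.5, -0.3, 0.5]
gripper_width: 1.002
gripper_force: 0.0
```

Run:
```python
from h import *
s=r.sense();print(s['time_s'],s['tcp_pos'],s['ee_rot'].round(3),s['wrist_force'])
p,d,X=cloud("wrist");cv2.imwrite("pics/w1.png",p);np.savez("w1.npz",p=p,X=X,d=d)
p,d,X=cloud("top");np.savez("top1.npz",p=p,X=X,d=d)
print(np.array(cams.camera_info("wrist")["R"]).round(3))
```

```text
2.0 [ 0.45681219 -0.08966919  0.22215637] [[-0.996 -0.088 -0.001]
 [-0.088  0.996 -0.   ]
 [ 0.001  0.    -1.   ]] [-0.52481939 -0.28821466  0.49734117]
[[-0.086  0.996 -0.001]
 [ 0.953  0.083  0.291]
 [ 0.29   0.025 -0.957]]
```

View pics/w1.png

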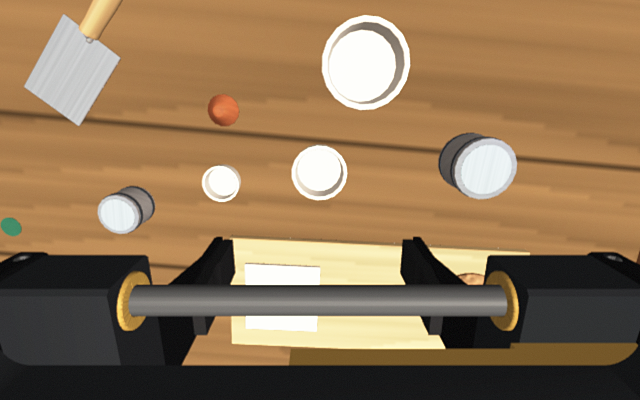

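The wrist view shows the middle dish at (320,172), the wide tin at (485,167), the small tin at (122,212) and the tile at (282,297).

```bash
cat >> h.py <<'E'
def top_circle(X,c,rad,zt,tol=.005):
    T=X[(np.linalg.norm(X[...,:2]-c,axis=-1)<rad)&(abs(X[...,2]-zt)<tol)]
    (cx,cy),R=cv2.minEnclosingCircle((T[:,:2]*1000).astype(np.float32))
    return (round(cx,1),round(cy,1),round(2*R,1),len(T))
E
python3 - <<'E'
from h import *
X=np.load("w1.npz")['X']
print('mid',top_circle(X,(.458,-.088),.04,.026),'wide',top_circle(X,(.434,.076),.045,.05),'small',top_circle(X,(.519,-.297),.035,.04))
D=np.load("top1.npz");X=D['X'];p=D['p'];h=cv2.cvtColor(p,cv2.COLOR_BGR2HSV)
b,g,rr=[p[...,i].astype(int) for i in range(3)]
print(p[157,281],p[150,320],p[153,366])
roi=np.zeros((400,640),bool);roi[135:180,260:304]=1
near=lambda a,c:np.abs(p.astype(int)-p[a].astype(int)).sum(-1)<c
m=roi&(g<(int(p[150,320][1])+int(p[157,281][1]))/2)
q=X[m];print('mat med',q[:,:2].mean(0),np.ptp(q[:,0]),np.ptp(q[:,1]),len(q))
roi[:]=0;roi[128:180,340:389]=1
m=roi&(b>(int(p[150,320][0])+int(p[153,366][0]))/2)
q=X[m];print('tile',cv2.minAreaRect((q[:,:2]*1000).astype(np.float32)),q.mean(0))
E
```

```text
mid (456.2, -86.9, 59.3, 660) wide (432.1, 76.6, 62.3, 3046) small (516.4, -296.0, 45.4, 1369)
[ 92 136 184] [153 208 231] [234 243 245]
mat med [0.58848938 0.10353016] 0.27525422814458433 0.14023358603374458 1054
tile ((519.9639892578125, -75.78958129882812), (101.23731231689453, 328.4078063964844), 70.5348129272461) [ 0.62400899 -0.11344199  0.03504644]
```

Request:
play_rows(commands="0 0.1 -1 0 0 0;0 0 -1 0 0 0;0 0 -1 0 0 0;0 0 -1 0 0 0;0 0 -1 0 0 0;0 0 -1 0 0 0;0 0 -0.8 0 0 0;0 0 -0.4 0 0 0;0 0 0 0 0 0;0 0 0 0 0 0")

```text
time_s: 3.1
tcp_pos: [0.4572, -0.0878, 0.0068]
ee_rot: [[-0.996, -0.086, 0.0], [-0.086, 0.996, -0.0], [-0.0, -0.0, -1.0]]
wrist_force: [0.1, -0.5, -0.6]
gripper_width: 0.998
gripper_force: 0.0
```

Request:
play_rows(commands="0 0 0 0 0 0;0 0 0 0 0 0;0 0 0 0 0 0;0 0 0 0 0 0;0 0 0 0 0 0;0 0 0 0 0 0;0 0 0 0 0 0;0 0 0 0 0 0", grip=45)

```text
time_s: 3.9
tcp_pos: [0.4573, -0.0871, 0.0069]
ee_rot: [[-0.996, -0.087, 0.0], [-0.087, 0.996, -0.0], [-0.0, -0.0, -1.0]]
wrist_force: [-1.2, 0.9, 6.3]
gripper_width: 0.674
gripper_force: 30.0
```

Run:
```python
from h import *
D=np.load("top0.npz");X=D['X'];p=D['p'];b,g,rr=[p[...,i].astype(int) for i in range(3)]
m=np.zeros((400,640),np.uint8);m[137:178,262:302]=(g[137:178,262:302]<172)
n,L,st,c=cv2.connectedComponentsWithStats(m);k=1+st[1:,4].argmax();print(st[k],c[k])
info=cams.camera_info("top");K,R,t=[np.array(info[a]) for a in("mtx","R","t")];t=t.ravel()
def px(u,v,z):
    ray=R.T@np.linalg.inv(K)@np.array([u,v,1]);o=-R.T@t;return o+ray*(z-o[2])/ray[2]
print('mat',px(*c[k],.016))
m[:]=0;m[130:178,342:388]=(b[130:178,342:388]>200)
n,L,st,c=cv2.connectedComponentsWithStats(m);k=1+st[1:,4].argmax();print(st[k],c[k]);print('tile',px(*c[k],.018))
```

```text
[264 141  33  34 851] [280.19153937 157.44770858]
mat [0.61062943 0.11125589 0.016     ]
[ 348  135   36   35 1117] [365.51566697 151.91942704]
tile [ 0.61945947 -0.11764541  0.018     ]
```

Request:
play_rows(commands="0 0 1 0 0 0;0 0 1 0 0 0;0.9 -0.17 0 0 0 0;0.9 -0.17 0 0 0 0;0.9 -0.17 0 0 0 0;0.9 -0.17 0 0 0 0;0.9 -0.17 0 0 0 0;0.9 -0.17 0 0 0 0;0 0 0 0 0 0;0 0 0 0 0 0;0 0 -0.5 0 0 0;0 0 -0.5 0 0 0;0 0 -0.3 0 0 0;0 0 0 0 0 0;0 0 0 0 0 0")

```text
time_s: 5.4
tcp_pos: [0.6189, -0.1176, 0.0278]
ee_rot: [[-0.996, -0.087, -0.0], [-0.087, 0.996, -0.0], [0.0, -0.0, -1.0]]
wrist_force: [0.4, -0.1, -1.2]
gripper_width: 0.678
gripper_force: 30.0
```

Request:
play_rows(commands="0 0 -0.08 0 0 0;0 0 0 0 0 0;0 0 0 0 0 0")

```text
time_s: 5.7
tcp_pos: [0.6191, -0.1177, 0.0255]
ee_rot: [[-0.996, -0.087, 0.0], [-0.087, 0.996, 0.0], [-0.0, -0.0, -1.0]]
wrist_force: [-0.7, -1.0, -0.7]
gripper_width: 0.676
gripper_force: 30.0
```

Request:
play_rows(commands="0 0 0 0 0 0;0 0 0 0 0 0;0 0 0 0 0 0;0 0 0 0 0 0;0 0 0.5 0 0 0;0 0 1 0 0 0;0 0 1 0 0 0;0 0 1 0 0 0;0 0 1 0 0 0;-0.9 0.9 0 0 0 0;-0.9 0.9 0 0 0 0;-0.9 0.9 0 0 0 0;-0.9 0.9 0 0 0 0;-0.9 0.9 0 0 0 0;-0.9 0.9 0 0 0 0;-0.8 0.9 0 0 0 0;0 0.17 0 0 0 0;0 0 0 0 0 0;0 0 0 0 0 0", grip=87)

```text
time_s: 7.6
tcp_pos: [0.4337, 0.0763, 0.1603]
ee_rot: [[-0.996, -0.087, 0.001], [-0.087, 0.996, 0.0], [-0.001, 0.0, -1.0]]
wrist_force: [-0.3, -1.1, 0.6]
gripper_width: 1.004
gripper_force: 0.0
```

Run:
```python
from h import *
s=r.sense();print(s['tcp_pos'])
p,d,X=cloud("wrist");cv2.imwrite("pics/w2.png",p)
print('wide',top_circle(X,(.432,.0766),.045,.05))
p,d,X=cloud("top");print('dish',top_circle(X,(.6195,-.1177),.04,.044,.008),X[152,366]);np.savez("top2.npz",p=p,X=X)
```

```text
[0.43369824 0.07628048 0.16032607]
wide (432.0, 77.2, 62.6, 4174)
dish (618.2, -116.0, 60.2, 126) [ 0.61739601 -0.11782409  0.02615336]
```

View pics/w2.png

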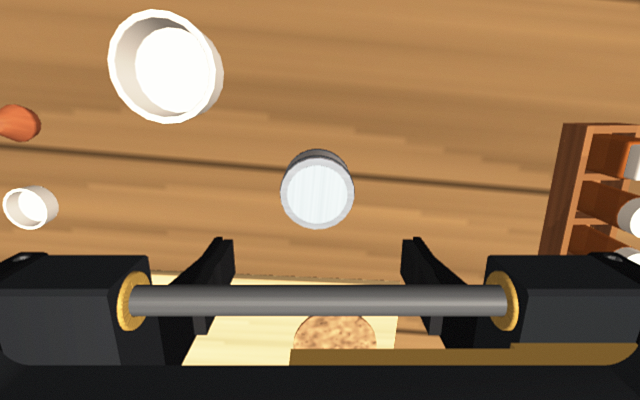

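The wide tin is centred under the fingers at (317,192), and the dish is on the tile within 2 mm.

Request:
play_rows(commands="-0.05 0.03 -1 0 0 0;0 0 -1 0 0 0;0 0 -1 0 0 0;0 0 -1 0 0 0;0 0 -0.7 0 0 0;0 0 -0.25 0 0 0;0 0 0 0 0 0;0 0 0 0 0 0")

```text
time_s: 8.5
tcp_pos: [0.4325, 0.0773, 0.0122]
ee_rot: [[-0.996, -0.086, 0.001], [-0.086, 0.996, 0.001], [-0.001, 0.0, -1.0]]
wrist_force: [-0.2, -0.1, 0.4]
gripper_width: 0.998
gripper_force: 0.0
```

Request:
play_rows(commands="0 0 0 0 0 0;0 0 0 0 0 0;0 0 0 0 0 0;0 0 0 0 0 0;0 0 0 0 0 0;0 0 0 0 0 0", grip=45)

```text
time_s: 9.1
tcp_pos: [0.4317, 0.0773, 0.0121]
ee_rot: [[-0.996, -0.087, 0.0], [-0.087, 0.996, -0.0], [-0.0, -0.0, -1.0]]
wrist_force: [-1.1, -0.0, 6.2]
gripper_width: 0.709
gripper_force: 30.0
```

Request:
play_rows(commands="0 0 1 0 0 0;0 0 1 0 0 0;0.85 0.16 0 0 0 0;0.85 0.16 0 0 0 0;0.85 0.16 0 0 0 0;0.85 0.16 0 0 0 0;0.85 0.16 0 0 0 0;0.85 0.16 0 0 0 0;0.87 0.17 0 0 0 0;0 0 0 0 0 0;0 0 0 0 0 0;0 0 -0.6 0 0 0;0 0 -0.5 0 0 0;0 0 -0.3 0 0 0;0 0 0 0 0 0;0 0 0 0 0 0")

```text
time_s: 10.7
tcp_pos: [0.6104, 0.1112, 0.0298]
ee_rot: [[-0.996, -0.087, 0.0], [-0.087, 0.996, 0.0], [-0.0, 0.0, -1.0]]
wrist_force: [0.8, -0.4, -0.6]
gripper_width: 0.704
gripper_force: 30.0
```

Request:
play_rows(commands="0 0 -0.05 0 0 0;0 0 0 0 0 0;0 0 0 0 0 0")

```text
time_s: 11.0
tcp_pos: [0.6107, 0.1112, 0.0283]
ee_rot: [[-0.996, -0.087, 0.0], [-0.087, 0.996, 0.0], [-0.0, 0.0, -1.0]]
wrist_force: [0.4, -0.2, -1.4]
gripper_width: 0.707
gripper_force: 30.0
```

Request:
play_rows(commands="0 0 0 0 0 0;0 0 0 0 0 0;0 0 0 0 0 0;0 0 0 0 0 0;0 0 0.5 0 0 0;0 0 1 0 0 0;0 0 1 0 0 0;0 0 1 0 0 0;0 0 1 0 0 0;0 0 1 0 0 0;-0.5 0.9 0.2 0 0 0;-0.5 0.9 0.2 0 0 0;-0.4 0.9 0 0 0 0;-0.4 0.9 0 0 0 0;-0.4 0.9 0 0 0 0;-0.4 0.9 0 0 0 0;-0.4 0.9 0 0 0 0;-0.4 0.9 0 0 0 0;0 0 0 0 0 0;0 0 0 0 0 0", grip=87)

```text
time_s: 13.0
tcp_pos: [0.5084, 0.3275, 0.2051]
ee_rot: [[-0.996, -0.088, -0.0], [-0.088, 0.996, -0.0], [0.0, -0.0, -1.0]]
wrist_force: [0.5, -0.2, 0.1]
gripper_width: 1.001
gripper_force: 0.0
```

Run:
```python
from h import *
s=r.sense();print(s['tcp_pos'],s['ee_rot'].round(3))
p,d,X=cloud("wrist");cv2.imwrite("pics/w3.png",p);np.savez("w3.npz",p=p,X=X)
print('ball',top_circle(X,(.505,.3355),.02,.1,.008))
for c in ((.463,.332),(.421,.328)):print('flat',top_circle(X,c,.025,.08,.004))
for c in ((.547,.339),(.38,.325)):
  T=X[(np.linalg.norm(X[...,:2]-c,axis=-1)<.025)&(abs(X[...,2]-.073)<.003)];print('sq',len(T),T.mean(0) if len(T) else 0)
p,d,X=cloud("top");print('wide',top_circle(X,(.61,.111),.045,.066,.008));np.savez("top3.npz",p=p,X=X);cv2.imwrite("pics/top3.png",p)
```

```text
[0.50835772 0.32749905 0.20514921] [[-0.996 -0.088 -0.   ]
 [-0.088  0.996 -0.   ]
 [ 0.    -0.    -1.   ]]
ball (505.2, 336.3, 17.8, 368)
flat (463.7, 332.2, 29.2, 959)
flat (421.8, 328.0, 29.0, 1087)
sq 732 [0.54632698 0.34038802 0.07258095]
sq 1180 [0.38022069 0.32394763 0.07275565]
wide (611.0, 112.6, 62.6, 466)
```

View pics/w3.png

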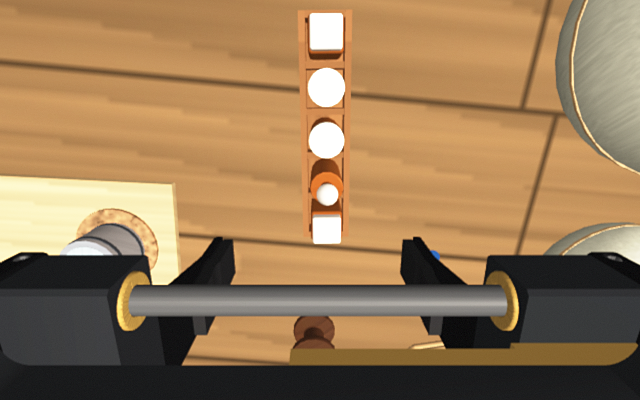

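The ball bottle is at (327,193), second from the bottom in this view, and measures (0.505, 0.336). The flat caps are at (326,140) and (326,88), and the wide tin stands on the mat within 2 mm.

Request:
play_rows(commands="-0.1 0.3 0 0 0 0.05;0 0 -0.8 0 0 0;0 0 -0.8 0 0 0;0 0 -0.8 0 0 0;0 0 -0.8 0 0 0;0 0 -0.8 0 0 0;0 0 -0.8 0 0 0;0 0 -0.5 0 0 0;0 0 -0.1 0 0 0;0 0 0 0 0 0;0 0 0 0 0 0")

```text
time_s: 14.2
tcp_pos: [0.5064, 0.3366, 0.0442]
ee_rot: [[-0.996, -0.094, 0.002], [-0.094, 0.996, 0.001], [-0.002, 0.001, -1.0]]
wrist_force: [0.8, -1.0, 0.1]
gripper_width: 1.001
gripper_force: 0.0
```

Request:
play_rows(commands="0 0 0 0 0 0;0 0 0 0 0 0;0 0 0 0 0 0;0 0 0 0 0 0;0 0 0 0 0 0;0 0 0 0 0 0;0 0 0 0 0 0;0 0 0 0 0 0;0 0 0 0 0 0;0 0 0 0 0 0", grip=15)

```text
time_s: 15.2
tcp_pos: [0.5056, 0.3361, 0.043]
ee_rot: [[-0.996, -0.094, -0.0], [-0.094, 0.996, -0.0], [0.0, -0.0, -1.0]]
wrist_force: [-1.0, -0.4, -0.1]
gripper_width: 0.336
gripper_force: 29.9
```

Request:
play_rows(commands="0 0 0.3 0 0 0;0 0 0.5 0 0 0;0 0 0.9 0 0 0;0 0 1 0 0 0;0 0 1 0 0 0;0.3 -0.94 0 0 0 0;0.3 -0.94 0 0 0 0;0.3 -0.94 0 0 0 0;0.3 -0.94 0 0 0 0;0.3 -0.94 0 0 0 0;0.3 -0.94 0 0 0 0;0.3 -0.94 0 0 0 0;0.3 -0.94 0 0 0 0;0.3 -0.94 0 0 0 0;0.3 -0.94 0 0 0 0;0.3 -0.94 0 0 0 0;0.33 -0.96 0 0 0 0;0 0 0 0 0 0;0 0 0 0 0 0")

```text
time_s: 17.1
tcp_pos: [0.6145, -0.0034, 0.1544]
ee_rot: [[-0.996, -0.093, -0.0], [-0.093, 0.996, 0.0], [0.0, 0.0, -1.0]]
wrist_force: [-0.2, 1.0, -0.7]
gripper_width: 0.337
gripper_force: 29.9
```

Request:
play_rows(commands="0 0 -1 0 0 0;0 0 -1 0 0 0;0 0 -0.8 0 0 0;0 0 -0.5 0 0 0;0 0 -0.15 0 0 0;0 0 0 0 0 0;0 0 0 0 0 0")

```text
time_s: 17.8
tcp_pos: [0.6153, -0.0022, 0.0518]
ee_rot: [[-0.995, -0.095, 0.002], [-0.095, 0.995, 0.0], [-0.002, 0.0, -1.0]]
wrist_force: [-0.6, 1.2, -1.5]
gripper_width: 0.337
gripper_force: 29.9
```

Request:
play_rows(commands="0 0 -0.06 0 0 0;0 0 0 0 0 0;0 0 0 0 0 0;0 0 0 0 0 0")

```text
time_s: 18.2
tcp_pos: [0.6147, -0.0029, 0.0491]
ee_rot: [[-0.996, -0.094, 0.0], [-0.094, 0.996, 0.0], [-0.0, 0.0, -1.0]]
wrist_force: [-0.2, 0.6, -0.6]
gripper_width: 0.339
gripper_force: 29.9
```

Request:
play_rows(commands="0 0 0 0 0 0;0 0 0 0 0 0;0 0 0 0 0 0;0 0 0 0 0 0;0 0 0 0 0 0;0 0 0.3 0 0 0;0 0 0.8 0 0 0;0 0 1 0 0 0;0 0 1 0 0 0;0 0 1 0 0 0;0 0 0 0 0 0;0 0 0 0 0 0", grip=87)

```text
time_s: 19.4
tcp_pos: [0.6148, -0.0027, 0.1731]
ee_rot: [[-0.996, -0.094, 0.002], [-0.094, 0.996, 0.001], [-0.002, 0.001, -1.0]]
wrist_force: [-0.5, -0.7, -1.2]
gripper_width: 0.998
gripper_force: 0.0
```

Request:
play_rows(commands="-0.33 -0.98 0 0 0 0;-0.33 -0.98 0 0 0 0;-0.33 -0.98 0 0 0 0;-0.33 -0.98 0 0 0 0;-0.33 -0.98 0 0 0 0;-0.33 -0.98 0 0 0 0;-0.33 -0.98 0 0 0 0;-0.33 -0.98 0 0 0 0;-0.33 -0.98 0 0 0 0;-0.31 -0.96 0 0 0 0;0 0 0 0 0 0;0 0 0 0 0 0")

```text
time_s: 20.6
tcp_pos: [0.5152, -0.2964, 0.1706]
ee_rot: [[-0.996, -0.093, -0.002], [-0.093, 0.996, 0.001], [0.002, 0.001, -1.0]]
wrist_force: [0.0, 0.9, -0.4]
gripper_width: 1.0
gripper_force: 0.0
```

Run:
```python
from h import *
s=r.sense();print(s['tcp_pos'])
p,d,X=cloud("wrist");print('small',top_circle(X,(.517,-.296),.035,.04))
p,d,X=cloud("top");print('top: ball',top_circle(X,(.615,-.003),.025,.106,.01),'wide',top_circle(X,(.611,.112),.045,.066,.008),'dish',top_circle(X,(.619,-.117),.04,.044,.008))
cv2.imwrite("pics/top4.png",p)
p,d,X=cloud("scene");print('scene: ball',top_circle(X,(.615,-.003),.025,.106,.01),'wide',top_circle(X,(.611,.112),.045,.066,.006),'dish',top_circle(X,(.619,-.117),.04,.044,.008))
cv2.imwrite("pics/scene4.png",p)
```

```text
[ 0.5152381  -0.29638218  0.17056421]
small (516.7, -296.6, 45.1, 1907)
top: ball (614.8, -1.5, 17.9, 42) wide (611.1, 113.1, 63.1, 468) dish (618.8, -115.1, 60.3, 125)
scene: ball (616.0, -3.2, 16.8, 82) wide (612.5, 111.2, 63.1, 911) dish (618.7, -117.1, 60.7, 258)
```

View pics/scene4.png

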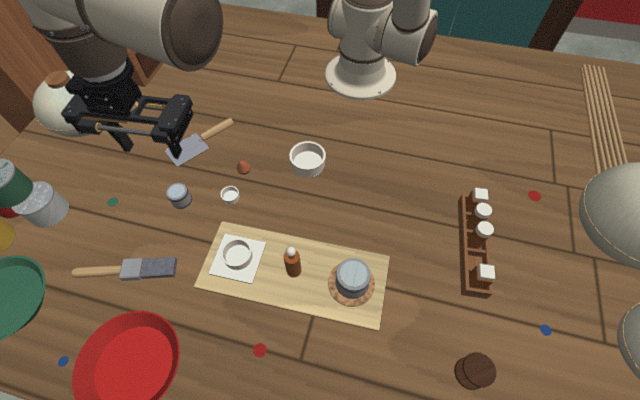

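The scene view shows the dish (238,253), the bottle (293,263) and the wide tin (353,275) standing in place. Both flat-capped bottles are still in the rack at (484,212) and (485,230). Now the small tin.

Request:
play_rows(commands="0.05 0 -1 0 0 0;0 0 -1 0 0 0;0 0 -1 0 0 0;0 0 -1 0 0 0;0 0 -0.8 0 0 0;0 0 -0.5 0 0 0;0 0 0 0 0 0;0 0 0 0 0 0")

```text
time_s: 21.55
tcp_pos: [0.5183, -0.2957, 0.0131]
ee_rot: [[-0.995, -0.096, 0.0], [-0.096, 0.995, -0.0], [-0.0, -0.0, -1.0]]
wrist_force: [0.6, 0.2, -0.5]
gripper_width: 1.001
gripper_force: 0.0
```

Request:
play_rows(commands="0 0 0 0 0 0;0 0 0 0 0 0;0 0 0 0 0 0;0 0 0 0 0 0;0 0 0 0 0 0;0 0 0 0 0 0;0 0 0 0 0 0;0 0 0 0 0 0", grip=30)

```text
time_s: 22.35
tcp_pos: [0.5177, -0.2963, 0.0129]
ee_rot: [[-0.996, -0.094, 0.0], [-0.094, 0.996, -0.0], [-0.0, -0.0, -1.0]]
wrist_force: [-1.5, -0.6, -0.3]
gripper_width: 0.498
gripper_force: 30.0
```

Request:
play_rows(commands="0 0 0.5 0 0 0;0 0 1 0 0 0;0 0 1 0 0 0;0 0 1 0 0 0;0 0 1 0 0 0;0 0 1 0 0 0;0 0 0.5 0 0 0;0 0 0 0 0 0")

```text
time_s: 23.15
tcp_pos: [0.5188, -0.2966, 0.1953]
ee_rot: [[-0.996, -0.094, 0.005], [-0.094, 0.996, -0.002], [-0.005, -0.002, -1.0]]
wrist_force: [0.5, -0.1, -0.7]
gripper_width: 0.497
gripper_force: 30.0
```

Request:
play_rows(commands="0.22 0.97 0 0 0 0;0.22 0.97 0 0 0 0;0.22 0.97 0 0 0 0;0.22 0.97 0 0 0 0;0.22 0.97 0 0 0 0;0.22 0.97 0 0 0 0;0.22 0.97 0 0 0 0;0.22 0.97 0 0 0 0;0.22 0.97 0 0 0 0;0.22 0.97 0 0 0 0;0.22 0.97 0 0 0 0;0.22 0.97 0 0 0 0;0.22 0.97 0 0 0 0;0.24 0.99 0 0 0 0;0 0 0 0 0 0;0 0 -1 0 0 0;0 0 -1 0 0 0;0 0 -1 0 0 0;0 0 0 0 0 0;0 0 0 0 0 0")

```text
time_s: 25.15
tcp_pos: [0.6103, 0.1111, 0.1022]
ee_rot: [[-0.996, -0.094, -0.002], [-0.094, 0.996, -0.001], [0.002, -0.001, -1.0]]
wrist_force: [0.5, 0.5, -0.8]
gripper_width: 0.5
gripper_force: 30.0
```

Down to TCP z ≈ 0.079 with a small shift.

Request:
play_rows(commands="0.05 0.03 -0.3 0 0 0;0 0 -0.3 0 0 0;0 0 -0.1 0 0 0;0 0 0 0 0 0;0 0 0 0 0 0;0 0 0 0 0 0")

```text
time_s: 25.75
tcp_pos: [0.6125, 0.1128, 0.0823]
ee_rot: [[-0.996, -0.094, 0.001], [-0.094, 0.996, 0.0], [-0.001, 0.0, -1.0]]
wrist_force: [-0.2, -0.3, -0.5]
gripper_width: 0.496
gripper_force: 30.0
```

Request:
play_rows(commands="0 0 -0.09 0 0 0;0 0 0 0 0 0;0 0 0 0 0 0;0 0 0 0 0 0")

```text
time_s: 26.15
tcp_pos: [0.6121, 0.1126, 0.0791]
ee_rot: [[-0.996, -0.094, -0.0], [-0.094, 0.996, -0.0], [0.0, -0.0, -1.0]]
wrist_force: [1.1, -1.0, -2.0]
gripper_width: 0.498
gripper_force: 30.0
```

Request:
play_rows(commands="0 0 0 0 0 0;0 0 0 0 0 0;0 0 0 0 0 0;0 0 0 0 0 0;0 0 0 0 0 0;0 0 0.3 0 0 0;0 0 0.8 0 0 0;0 0 1 0 0 0;0 0 1 0 0 0;0 0 1 0 0 0;-1 0 0 0 0 0;-1 0 0 0 0 0;-1 0 0 0 0 0;-1 0 0 0 0 0;-1 0 0 0 0 0;-1 0 0 0 0 0;0 0 0 0 0 0;0 0 0 0 0 0", grip=75)

```text
time_s: 27.95
tcp_pos: [0.4324, 0.1129, 0.2034]
ee_rot: [[-0.995, -0.095, 0.002], [-0.095, 0.995, 0.001], [-0.002, 0.001, -1.0]]
wrist_force: [0.3, 0.2, 0.3]
gripper_width: 0.862
gripper_force: 0.0
```

Run:
```python
from h import *
s=r.sense();print(s['tcp_pos'])
for n in("top","scene"):
  p,d,X=cloud(n);cv2.imwrite(f"pics/{n}5.png",p)
  print(n,'ball',top_circle(X,(.615,-.003),.025,.106,.01),'small',top_circle(X,(.612,.112),.045,.106,.006),'dish',top_circle(X,(.619,-.117),.04,.044,.008),[top_circle(X,c,.025,.08,.006) for c in((.4637,.3322),(.4218,.328))])
  T=X[(np.linalg.norm(X[...,:2]-(.611,.112),axis=-1)<.05)&(abs(X[...,2]-.066)<.006)]; print(T.min(0),T.max(0))
```

```text
[0.43239499 0.11292423 0.20336474]
top ball (614.4, -1.4, 17.3, 42) small (610.6, 114.5, 44.8, 251) dish (618.4, -115.8, 59.8, 121) [(464.3, 332.4, 29.9, 112), (0.0, 0.0, 0.0, 0)]
[0.58044638 0.08233877 0.0600086 ] [0.63969259 0.14358314 0.07160657]
scene ball (616.2, -3.1, 17.0, 82) small (612.7, 112.4, 44.8, 522) dish (618.5, -116.8, 61.1, 257) [(464.4, 330.0, 30.0, 194), (423.1, 326.4, 30.8, 181)]
[0.59377689 0.08003392 0.06009397] [0.64428548 0.14166289 0.07175023]
```

View pics/scene5.png

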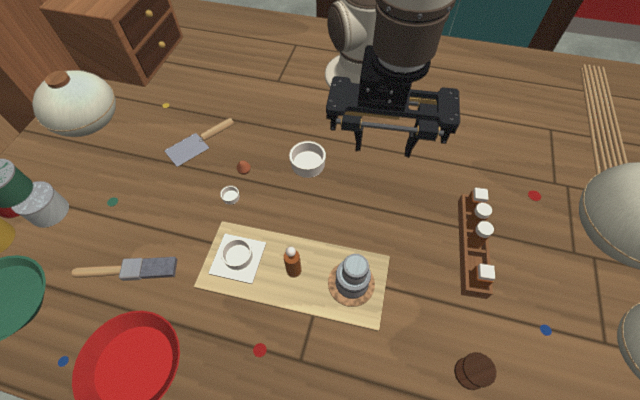

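Everything stands in place: tins stacked at (354,272), bottle at (293,263), dish at (238,253), both flat-capped bottles in the rack, and the gripper clear.

```bash
python3 -c "
from station import r
print(r.finish_job())"
```

```text
the job is handed in; nothing more can be done
None
```

The job is handed in: on the last camera check the wide tin, dish, bottle and small tin all stood within about 3 mm of their targets, with both flat-capped bottles still in the rack; no verdict came back.

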